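# Load the saturation vessel and torque its cover down

### The arm

A 7-joint arm with a two-finger parallel gripper is mounted at the origin on a cart in front of the work surface, level with it; the furniture and walls round the work are solid. World frame = base frame: x ahead of the robot, y to its left, z up, the work surface at z = 0. Lengths are in mm, angles in rad, forces in N, time in s.
With the tool pointing down it reaches from about 425 to 875 mm from the base axis. Payload 9.9 kg.
Tool frame: the origin (TCP) lies on the front face of the gripper's body, between the roots of the fingers; the fingertips stand 73 mm ahead of it and the grasp point (between the pads) lies 54 mm ahead of it (ctrl.tips_ahead is the distance from the TCP to the fingertips, in mm); z points along the fingers, y is the line along which they close (so a half turn about z gives the same grasp; the last joint's range is limited). The gripper opens to 85 mm and grips with 20 to 120 N. Pads are 22 mm wide; open, the fingers measure 114 mm over their backs; the gripper's body (76 mm by 85 mm) begins 54 mm behind the grasp point. The pads swing forward as they close: fully open they stand 13 mm farther back than shut.
Start: joints at [-1.187, 0.576, 0.025, 1.437, -0.015, 1.129, -0.057], TCP at [304.368, 602.488, 303.889] pointing down, gripper open.
Joint ranges: [-2.76, 2.76], [-0.34, 2.15], [-1.52, 1.57], [0.19, 2.46], [-1.09, 4.23], [0.17, 1.99], [-2.82, 2.82]. Speed limits (rad/s): [2.22, 2.22, 3.01, 3.01, 3.14, 3.14, 3.14].

### API

Orientations are given as a unit quaternion [w, x, y, z].
In Python, from workcell import readout, vision, ctrl, nets gives the robot as it stands.
- The arm moves only by the tool carry_out, never from a script. Its argument "targets" is a list of rows, each a list of 3 entries, a list of its own where there are three numbers: the shift along the world's x, y, z in m, then the turn, a rotation vector about the world's x, y, z in rad, then the opening, from -1 (shut) to 1 (fully open), so that 0 is half open. In form: [[[x, y, z], [wx, wy, wz], grip], ...]. A call has 1 to 12 rows; each row is the pose to reach, as a shift and turn from the pose commanded when the call began; what a row does not reach only later rows make up. A row lasts 1/12 s, in which the tool goes at most 41.7 mm and 7.16 degrees, less where a joint would pass 70% of its speed; a pose out of reach is approached as far as the arm can. A call with a gripper value outside its range is refused whole. The fingers move at their own pace and stop on an object; the grip force is fixed at half the most. Time passes only in rows, so rows that repeat a pose let the fingers close. It gives the time, the measured TCP pose, the force, the opening and the grip force at its end, in the units of the state.
- readout.state(): the state, without advancing time (a new reading comes with each control period).
- vision.read_camera(name): name is "side" or "top"; returns (picture, depth): 480x640x3 uint8, blue, green, red; 480x640 float32, mm along the optical axis (not along the pixel's ray), 0 where there is no reading.
- vision.camera_params(name): a dict with "fx", "fy", "cx", "cy" (pixels), "origin" and "attitude" of the camera in the world. Camera axes: x right, y down, z forward; pixel columns grow to the right and rows downward; lengths in mm; the calibration is good to about 2 mm. A picture is of the moment at which its call begins. camera_params takes no time and is no camera call.
- ctrl.job_done(): hands the job in; it is judged then, once.
Trained networks look in the newest picture that a camera, given by its name, has taken for a name from the list of things; names that differ only in an ending like _2 or _b are one class to them, and where a whole thing is asked for, a point or a joint stands for the part that bears it (a point fixed in the world has none). Each returns a list of dicts, best first, with "confidence" (0 to 1); they miss things now and then, are a little off and sometimes report something else, mostly with a low value. They report only what shows in the picture. A call takes as long as a camera call.
- nets.regions_of(thing, camera): "mask" (480x640 bool, what is visible of it) and "bbox" ([left, top, right, bottom] in pixels, round what is visible of it).
- nets.mark_of(thing, camera): "location" ([column, row] in pixels: a listed point, or the origin of a listed thing).
The state is a dict: "time": time; "qpos": joint angles; "joint_vel": joint speeds; "joint_efforts": joint torques, N m; "ee_pos": TCP position; "eef_rot": TCP orientation; "ft_force": force on the tool from outside, world axes, zero at the start; "wrist_torque": the same for the moment, N m; "width": finger opening in mm; "finger_force": force on a finger pad.
Only numpy, scipy, OpenCV 4.12 (cv2) and the standard library are available. Lean on these libraries where they do the work, as an engineer would, in place of code of your own. Each camera call takes 0.05 s, during which the arm holds its last target. There are 200 camera calls.

### The job

Load the core saturation vessel: swing its bridge aside, set every rock core plug from the bench in the round perforated dish on its base, then lift the clear cover bell off its two-prong hook and set it down over the plugs, centred and flat on the base. Swing the bridge back fully home against its stop and turn its round knob clockwise until the torque clutch clicks over at least once, leaving the foot pressing on the cover. Leave the other things on the bench alone and never tip the bell over.

Things in the scene. Friction and masses are not known exactly. Their poses are not given: they have to be found in the camera images.
- vessel: Bench saturation vessel, fixed. Aluminium base disc 132 mm across and 14 mm thick, a steel pivot post on its +y side and a short brass inlet on its -x side. Origin: centre of the underside of the base disc; z up, +y towards the pivot post.
- seat (a point): Centre of the floor of the perforated seat, a shallow round steel dish on the base: floor 18 mm above the bench, 91 mm across inside and 96 mm outside, rim standing 6 mm above its floor. Plugs go in it; the cover goes round it (4 mm clear all round) and stands on the base, 4 mm below this point. Same axes as the vessel.
- bridge (a joint): Hinge of the swing bridge, rad: 0 = home against its stop, over the seat, pointing to the vessel's -y; grows counter-clockwise seen from above as it opens, to 2.0 at most. Stiff (0.12 N m), stays where it is left. Starts at or near home; at about 1.7 it is clear of the loading.
- bridge_hinge (a point): Point on the bridge's upright hinge axis at mid-height of the bridge bar (134 mm above the bench), 115 mm from the seat's axis towards the vessel's +y; axes as the vessel. The bar is 22 mm wide, from 126 to 142 mm above the bench; the foot below it hangs to 116 mm when raised.
- bridge_tip (a point): Point in the black grip at the free end of the bridge, 180 mm from the hinge axis, at mid-height of the bar (134 mm above the bench); its y axis points along the bridge to the hinge. The grip is 16 mm wide, 16 mm high and 44 mm long (156 to 200 mm from the hinge). The knob stands 65 mm from here towards the hinge.
- knob_grip (a point): Point on the upright axis of the black fluted knob, half way up its side, 170 mm above the bench, 115 mm from the hinge: straight over the seat when the bridge is home. The knob is 42 mm across and 27 mm high (155 to 182 mm above the bench), over a collar 44 mm across; it does not rise or sink when turned.
- screw (a joint): Turn of the aluminium collar under the knob, rad: 0 = foot fully raised, growing clockwise seen from above; starts between 0 and 0.6. It lowers the foot 12 mm a turn, needs 0.07 N m, holds where it is left, and ends at 10.4. With the cover in place and the bridge home the sprung foot meets the cover at about 4.2 rad; about 1 rad later the clutch slips.
- clutch (a joint): Slip of the knob over the collar, rad, growing clockwise from above: about 0 while the collar turns with the knob. Once the foot presses hard on the cover the collar stops and the knob slips at 0.07 to 0.14 N m, a click each 0.52 rad (12 a turn); more clicks do no harm. Seen as the white line on the knob leaving the black line on the collar.
- foot: Round steel pressing foot, 26 mm across, under the bridge on the knob's axis. On a stiff spring (20 N per mm). Origin: centre of its underside, 8 mm above the top of the seated cover's knob while fully raised.
- bell: Cover bell, 0.3 to 0.54 kg: clear acrylic skirt 104 mm inside and 38 mm deep, metal rim 121 mm across, top plate 119 mm across with its top 46 mm above the rim; on it a stem 12 mm thick, 22 mm long, and a round black knob. Origin: centre of the open rim plane; z up. Plugs must lie within 50 mm of its axis when it is lowered. It starts hanging level by its knob from the stand.
- bell_head (a point): Centre of the bell's black knob, which is 42 mm across and 26 mm high, 68 to 94 mm above the rim plane; this point is 81 mm above the rim plane on the bell's axis, same axes.
- stand: Steel hook stand, fixed, standing between two pressure controllers: base 76 x 90 x 12 mm, post 18 mm thick and 260 mm high. Origin: on the bench under the post; z up. At the top two level prongs, 8 mm thick, 19 mm clear between them, point to its own -y; the bell's stem hangs between them 88 mm from the post.
- hook_mid (a point): Top of the prongs, mid-way between them, where the bell's knob rests: 264 mm above the bench, 88 mm from the post; -y points to the free tips, which turn up 7 mm, 28 to 38 mm from here. To unhook: lift the bell 8 to 12 mm (at 14 mm its plate meets the prongs) and draw it level along -y; the knob is clear after 65 mm, the whole bell after 105 mm.
- plug_1: Grey rock core plug, a plain cylinder 26 mm across and 25 mm high, 30 g, standing on the bench beside the vessel. Origin: centre of its underside. Some starts lack some of the plugs.
- plug_2: Grey rock core plug, a plain cylinder 26 mm across and 25 mm high, 30 g, standing on the bench beside the vessel. Origin: centre of its underside. Some starts lack some of the plugs.
- plug_3: Grey rock core plug, a plain cylinder 26 mm across and 25 mm high, 30 g, standing on the bench beside the vessel. Origin: centre of its underside. Some starts lack some of the plugs.
- plug_4: Grey rock core plug, a plain cylinder 26 mm across and 25 mm high, 30 g, standing on the bench beside the vessel. Origin: centre of its underside. Some starts lack some of the plugs.
- tape: Bystander: the roll of tape lying on the bench (origin under its middle); leave it alone.
- syringe: Bystander: the syringe lying on the bench (origin under its middle); leave it alone.
- spanner: Bystander: the spanner lying on the bench (origin under its middle); leave it alone.

How it is judged (in metres and radians):
On the way, in this order (a step that is already met when the one before it is completed fails the run):
1. every plug that is there is in the dish, its base centre within 46 mm of the dish's centre (horizontal distance between each of plug_1, plug_2, plug_3, plug_4 and seat below 0.046 m and z of plug_1 in the frame of seat between -0.003 and 0.018 m and z of plug_2 in the frame of seat between -0.003 and 0.018 m and z of plug_3 in the frame of seat between -0.003 and 0.018 m and z of plug_4 in the frame of seat between -0.003 and 0.018 m), for 0.2 s.
2. the bell is seated over the plugs, flat on the base and within 6 mm of centred (all of step 1 and horizontal distance between bell and seat below 0.006 m and z of bell in the frame of seat below -0.0025 m and angle between bell's own z axis and vertical below 0.05 rad), for 0.2 s.
3. the bridge is home over the bell (within 0.06 rad of its stop) (horizontal distance between bell and seat below 0.006 m and z of bell in the frame of seat below -0.0025 m and angle between bell's own z axis and vertical below 0.05 rad and value of joint bridge below 0.06 rad), for 0.1 s.
4. the knob has been turned clockwise until its clutch slipped by a click, the foot pressing on the bell (all of step 3 and value of joint clutch above 0.45 rad and contact force between foot and bell above 6 N), for 0.2 s.
At the end, for the whole second after the job is handed in: All plugs in the dish (base centre within 46 mm of its centre), the bell flat on the base over them (within 6 mm of centred, tilt under 0.05 rad), the bridge within 0.06 rad of home, the clutch slipped by at least one click (0.45 rad) and the foot still pressing on the bell with more than 6 N (all of step 1 and all of step 4); the robot touches nothing.
It fails at once if the roll of tape is moved by more than 30 mm (distance of tape from where it was at the start of the episode above 0.03 m).
It fails at once if the syringe is moved by more than 30 mm (distance of syringe from where it was at the start of the episode above 0.03 m).
It fails at once if the spanner is moved by more than 30 mm (distance of spanner from where it was at the start of the episode above 0.03 m).
It fails at once if the bell is tipped by more than 0.6 rad (angle between bell's own z axis and vertical above 0.6 rad).
Of plug_1, plug_2, plug_3, plug_4 only 2 to 4 are there at a start; the rules pass over those that are not, and their reading is None.
At some moment in a run one of plug_1, plug_2, plug_3, plug_4 may be knocked a few centimetres aside while the robot is not near it.
It also fails if it takes over 208 s, if anything falls off the work surface, if the arm or the gripper's body presses on something with over 40 N, if the wrist force passes 120 N, or if a joint passes its speed limit or range.

## Working session

There is one attempt and no reset: what is moved stays moved. The work goes in short steps, Python scripts to look and compute and a tool call to move; the robot and the scene stay as the last step left them, time stands still between calls to the robot, and variables do not carry over. Pictures are saved under pics/ and viewed, at most 14 in all, crops included, and the job is handed in when it is done.

Besides the shell and the picture viewer there is one more tool, called by a JSON object that holds its "name" and its "arguments", one argument or row to a line. carry_out: Moves the arm, as the interface text tells. Its arguments: {"type":"object","properties":{"targets":{"type":"array"}},"required":["targets"]}

```bash
ls; mkdir -p pics; cat > h.py <<'E'
import numpy as np, cv2
from scipy.spatial.transform import Rotation as R
from workcell import readout, vision, ctrl, nets
def cam(n):
    p=vision.camera_params(n); a=np.array(p['attitude'],float)
    M=a if a.shape==(3,3) else R.from_quat(a,scalar_first=True).as_matrix()
    return p,M,np.array(p['origin'],float)
def at_z(n,uv,z):
    p,M,o=cam(n); d=M@np.array([(uv[0]-p['cx'])/p['fx'],(uv[1]-p['cy'])/p['fy'],1]); return o+d*(z-o[2])/d[2]
def cloud(n,depth,mask=None):
    p,M,o=cam(n); v,u=np.nonzero((depth>0)&(mask if mask is not None else True)); z=depth[v,u]
    return o+np.c_[(u-p['cx'])/p['fx']*z,(v-p['cy'])/p['fy']*z,z]@M.T
def proj(n,P):
    p,M,o=cam(n); c=M.T@(np.array(P)-o); return c[0]/c[2]*p['fx']+p['cx'],c[1]/c[2]*p['fy']+p['cy']
def st():
    s=readout.state(); print({k:np.round(s[k],3).tolist() for k in ['time','ee_pos','eef_rot','ft_force','width','finger_force','qpos']})
    return s
E
python3 - <<'E'
from h import *
st()
for c in ['side','top']:
    im,d=vision.read_camera(c); cv2.imwrite(f'pics/{c}0.png',im)
    print(c,vision.camera_params(c))
    for t,z in [('seat',18),('bridge_hinge',134),('bridge_tip',134),('knob_grip',170),('bell_head',277),('hook_mid',264),('stand',0),('vessel',0),('plug_1',0),('tape',0),('syringe',0),('spanner',0)]:
        for r in nets.mark_of(t,c)[:5]:
            print(t,round(r['confidence'],2),np.round(r['location']),np.round(at_z(c,r['location'],z)[:2]))
E
```

```text
pics
{'time': 0.0, 'ee_pos': [304.207, 602.16, 303.031], 'eef_rot': [-0.0, 0.232, 0.973, -0.001], 'ft_force': [-0.609, -0.228, 0.129], 'width': 85.248, 'finger_force': 0.0, 'qpos': [-1.187, 0.577, 0.025, 1.438, -0.015, 1.129, -0.057]}
side {'fx': 544.3899904143453, 'fy': 544.3899904143453, 'cx': 317.41978812353585, 'cy': 241.19543176664956, 'origin': array([ 389.49465081, -990.59855654,  864.90052724]), 'attitude': array([-0.41615951,  0.90783377, -0.0419237 ,  0.02985831])}
seat 0.72 [282. 346.] [ 405. -317.]
bridge_hinge 0.92 [279. 259.] [ 408. -195.]
bridge_hinge 0.42 [332. 373.] [ 480. -472.]
bridge_hinge 0.17 [292. 292.] [ 427. -287.]
bridge_tip 0.95 [300. 333.] [ 436. -385.]
knob_grip 0.61 [291. 293.] [ 424. -322.]
bell_head 0.93 [302. 165.] [464. -80.]
bell_head 0.25 [358. 348.] [ 502. -536.]
hook_mid 0.69 [432. 357.] [ 602. -550.]
hook_mid 0.63 [305. 171.] [469. -80.]
stand 0.96 [302. 246.] [469.  -4.]
vessel 0.82 [282. 355.] [ 403. -325.]
plug_1 0.74 [335. 372.] [ 502. -376.]
plug_1 0.74 [358. 350.] [ 553. -327.]
plug_1 0.63 [369. 371.] [ 567. -378.]
tape 0.56 [431. 359.] [ 
[... 321 characters left out ...]
7.94231478]), 'attitude': array([-0.0544325 ,  0.70954981, -0.69963273,  0.06395479])}
seat 0.58 [364. 292.] [ 398. -326.]
bridge_hinge 0.64 [311. 282.] [ 410. -199.]
bridge_tip 0.72 [396. 274.] [ 430. -384.]
knob_grip 0.6 [368. 272.] [ 430. -319.]
knob_grip 0.53 [386. 250.] [ 478. -358.]
bell_head 0.58 [252. 245.] [467. -85.]
hook_mid 0.77 [251. 250.] [460. -83.]
stand 0.74 [231. 261.] [468.  -4.]
plug_1 0.52 [361. 227.] [ 558. -320.]
plug_1 0.43 [386. 228.] [ 556. -382.]
tape 0.6 [377. 172.] [ 698. -360.]
tape 0.54 [332. 174.] [ 692. -247.]
syringe 0.77 [334. 174.] [ 693. -252.]
syringe 0.67 [385. 251.] [ 500. -380.]
spanner 0.5 [378. 342.] [ 279. -361.]
spanner 0.3 [254. 251.] [494. -59.]
```

View pics/side0.png

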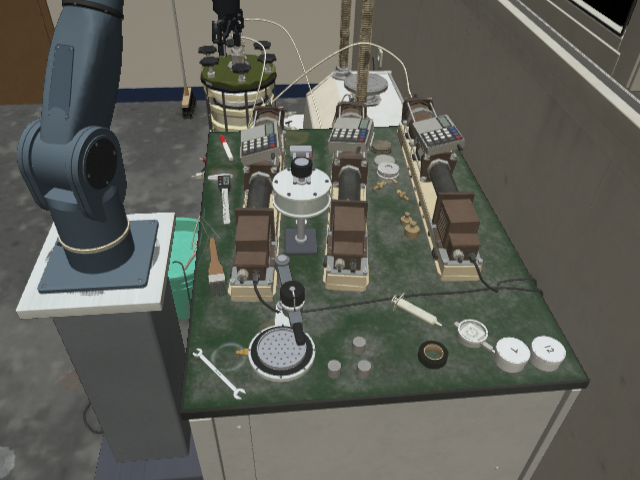

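View pics/top0.png

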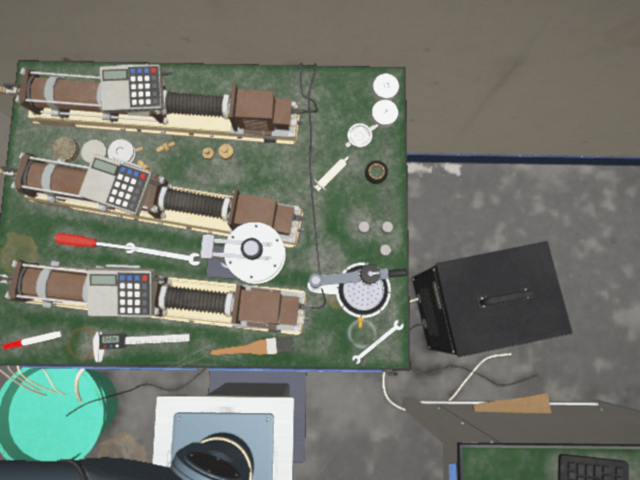

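The top picture shows three plugs, at (363,227), (386,228) and (386,250). The bridge stands slightly open, with its tip at (396,274). The bell hangs at (252,245). Next I measure all of these accurately.

```bash
cat > m.py <<'E'
from h import *
ims={c:vision.read_camera(c) for c in ['top','side']}
P={c:cloud(c,ims[c][1]) for c in ims}
def sel(c,xy,r,z0,z1):
    p=P[c]; return p[(np.hypot(*(p[:,:2]-xy).T)<r)&(p[:,2]>z0)&(p[:,2]<z1)]
for xy in [(502,-378),(556,-323),(560,-380)]:
    for c in P:
        q=sel(c,xy,30,19,32); 
        if len(q): print('plug',c,len(q),np.round(np.r_[q.mean(0),cv2.minEnclosingCircle(q[:,:2].astype(np.float32))[0]],1))
for c in P:
    q=sel(c,(466,-82),80,225,262); print('plate',c,len(q),np.round(np.r_[q.mean(0),np.median(q[:,2]),np.concatenate([*map(np.atleast_1d,cv2.minEnclosingCircle(q[:,:2].astype(np.float32)))])],1))
    q=sel(c,(466,-82),60,281,310); print('bknob',c,len(q),np.round(np.r_[q.mean(0),q[:,2].max(),cv2.minEnclosingCircle(q[:,:2].astype(np.float32))[0]],1))
    q=sel(c,(427,-320),60,174,195); print('knob',c,len(q),np.round(np.r_[q.mean(0),q[:,2].max(),cv2.minEnclosingCircle(q[:,:2].astype(np.float32))[0]],1))
    q=sel(c,(402,-322),85,8,30); print('base',c,len(q),np.round(np.concatenate([*map(np.atleast_1d,cv2.minEnclosingCircle(q[:,:2].astype(np.float32)))]),1))
# tip bar
    q=sel(c,(433,-385),45,125,150); v=np.linalg.svd(q[:,:2]-q[:,:2].mean(0),full_matrices=False)[2][0]; print('tip',c,len(q),np.round(q.mean(0),1),v,q[:,:2].min(0),q[:,:2].max(0))
# height map max, 25mm cells
A=np.vstack(list(P.values())); X=np.arange(325,775,25);Y=np.arange(100,-450,-25)
print('y    ',Y)
for x in X[::-1]:
    print(x,[int(np.percentile(a,99)) if len(a:=A[(abs(A[:,0]-x)<12.5)&(abs(A[:,1]-y)<12.5)&(A[:,2]<400)][:,2]) else -1 for y in Y])
E
python3 m.py
```

```text
plug top 91 [ 498.7 -376.2   25.2  499.  -376.4]
plug side 135 [ 499.  -377.1   22.9  499.3 -377. ]
plug top 86 [ 554.1 -324.3   25.7  554.5 -324.5]
plug side 122 [ 554.9 -325.6   23.1  555.8 -325. ]
plug top 92 [ 554.6 -381.1   24.8  554.8 -380.9]
plug side 137 [ 555.1 -382.5   22.8  555.2 -381.7]
plate top 2212 [457.9 -86.1 243.  242.4 460.4 -74.1  70.3]
bknob top 380 [459.3 -85.8 290.1 297.  459.8 -85.3]
knob top 322 [ 424.9 -323.   182.4  188.6  425.6 -323.4]
base top 1860 [ 398.9 -320.9   84.3]
tip top 224 [ 430.5 -374.6  141.5] [ 0.13177562 -0.99127957] [ 417.46328475 -406.31905175] [ 440.31234125 -346.75561186]
plate side 1657 [459.8 -97.1 240.4 240.1 462.9 -74.9  72.3]
bknob side 240 [460.3 -89.3 287.3 291.4 460.7 -85. ]
knob side 377 [ 425.5 -326.   179.7  183.9  425.8 -323.8]
base side 2894 [ 395.3 -315.    78.2]
tip side 395 [ 430.4 -373.1  139.1] [ 0.11199902 -0.99370832] [ 416.90503745 -408.21825032] [ 442.16629196 -340.4000019 ]
y     [ 100   75   50   25    0  -25  -50  -75 -100 -125 -150 -175 -200 -225
 -250 -275 -300 -325 -350 -375 -400 -425]
750 [8, 33, 34, 42, 38, 
[... 919 characters left out ...]
10, 10, 16, 266, 272, 266, 266, 293, 293, 270, 244, 7, 6, 8, 7, 6, 16, 17, 12, 18, 6, 4]
450 [6, 8, 18, 269, 272, 266, 266, 293, 292, 271, 244, 6, 5, 8, 6, 19, 183, 186, 178, 140, 142, 3]
425 [55, 48, 40, 27, 26, 243, 246, 245, 245, 246, 241, 7, 155, 153, 146, 146, 185, 186, 184, 145, 145, 4]
400 [185, 121, 118, 117, 111, 121, 243, 246, 244, 241, 56, 60, 154, 152, 144, 144, 181, 185, 174, 25, 13, 4]
375 [129, 130, 129, 128, 130, 146, 149, 138, 138, 138, 107, 105, 79, 73, 11, 24, 26, 23, 26, 25, 8, 4]
350 [126, 128, 129, 128, 128, 147, 148, 138, 138, 139, 107, 106, 89, 86, 7, 17, 24, 26, 24, 15, 6, 4]
325 [55, 58, 54, 55, 55, 147, 146, 136, 137, 137, 107, 104, 84, 6, 6, 6, 10, 15, 6, 6, 7, 5]
```

{"name": "carry_out", "arguments": {
  "targets": [
    [[0.0,0.0,0.08],[0,0,-0.1],-1],
    [[0.0,0.0,0.12],[0,0,-0.2],-1],
    [[0.25,-0.27,0.13],[0,0,-0.3],-1],
    [[0.25,-0.27,0.13],[0,0,-0.4],-1],
    [[0.25,-0.27,0.13],[0,0,-0.5],-1],
    [[0.25,-0.27,0.13],[0,0,-0.6],-1],
    [[0.25,-0.27,0.13],[0,0,-0.7],-1],
    [[0.25,-0.27,0.13],[0,0,-0.8],-1],
    [[0.25,-0.27,0.13],[0,0,-0.9],-1],
    [[0.25,-0.27,0.13],[0,0,-1.0],-1],
    [[0.25,-0.27,0.13],[0,0,-1.1],-1],
    [[0.34,-0.6,0.13],[0,0,-1.2],-1]
  ]
}}

```text
time: 2.4
ee_pos: [567.6, 292.3, 434.0]
eef_rot: [0.0, 0.742, 0.671, 0.001]
ft_force: [-0.4, -0.6, -1.4]
width: 0.0
finger_force: 0.0
```

```bash
python3 -c "
from h import *
st();print(ctrl.tips_ahead)"
```

```text
{'time': 2.4, 'ee_pos': [567.551, 292.297, 433.977], 'eef_rot': [0.0, 0.742, 0.671, 0.001], 'ft_force': [-0.387, -0.554, -1.396], 'width': 0.023, 'finger_force': 0.0, 'qpos': [-0.776, 0.466, 0.39, 1.328, -0.175, 1.379, -0.491]}
72.6
```

{"name": "carry_out", "arguments": {
  "targets": [
    [[0.09,-0.3,0],[0,0,-0.12],-1],
    [[0.09,-0.3,0],[0,0,-0.24],-1],
    [[0.09,-0.3,0],[0,0,-0.36],-1],
    [[0.09,-0.3,0],[0,0,-0.48],-1],
    [[0.09,-0.3,0],[0,0,-0.6],-1],
    [[0.09,-0.3,0],[0,0,-0.72],-1],
    [[0.09,-0.3,0],[0,0,-0.84],-1],
    [[0.0,-0.64,0],[0,0,-0.96],-1],
    [[0.0,-0.64,0],[0,0,-1.08],-1],
    [[0.0,-0.64,0],[0,0,-1.2],-1],
    [[0.0,-0.64,0],[0,0,-1.32],-1],
    [[0.0,-0.64,0],[0,0,-1.47],-1]
  ]
}}

```text
time: 3.4
ee_pos: [601.2, -191.7, 434.1]
eef_rot: [-0.0, 1.0, 0.012, 0.0]
ft_force: [0.4, -0.4, -0.0]
width: -0.1
finger_force: 0.0
```

{"name": "carry_out", "arguments": {
  "targets": [
    [[-0.216,-0.2,-0.06],[0,0,0],-1],
    [[-0.216,-0.2,-0.06],[0,0,0],-1],
    [[-0.216,-0.2,-0.06],[0,0,0],-1],
    [[-0.216,-0.2,-0.06],[0,0,0],-1],
    [[-0.216,-0.2,-0.06],[0,0,0],-1],
    [[-0.216,-0.2,-0.06],[0,0,0],-1],
    [[-0.216,-0.2,-0.06],[0,0,0],-1],
    [[-0.216,-0.2,-0.06],[0,0,0],-1],
    [[-0.216,-0.2,-0.236],[0,0,0],-1],
    [[-0.216,-0.2,-0.236],[0,0,0],-1],
    [[-0.216,-0.2,-0.236],[0,0,0],-1],
    [[-0.216,-0.2,-0.236],[0,0,0],-1]
  ]
}}

```text
time: 4.4
ee_pos: [386.1, -389.9, 205.9]
eef_rot: [0.0, 1.0, 0.014, 0.0]
ft_force: [1.2, 0.8, 0.2]
width: 0.1
finger_force: 0.0
```

```bash
python3 - <<'E'
from h import *
H=np.array([409,-200]);
for j in np.linspace(0.05,1.75,12):
    phi=j-.08; d=np.array([np.sin(phi),-np.cos(phi)]);n=np.array([np.cos(phi),np.sin(phi)])
    p=H+178*d-(9+13)*n; print(round(j,2),np.round(p))
E
```

```text
0.05 [ 382. -377.]
0.2 [ 409. -379.]
0.36 [ 437. -377.]
0.51 [ 464. -371.]
0.67 [ 489. -360.]
0.82 [ 513. -346.]
0.98 [ 534. -328.]
1.13 [ 553. -307.]
1.29 [ 567. -284.]
1.44 [ 579. -259.]
1.6 [ 586. -232.]
1.75 [ 588. -204.]
```

{"name": "carry_out", "arguments": {
  "targets": [
    [[0.01,0.01,0],[0,0,0],-1],
    [[0.026,0.013,0],[0,0,0],-1],
    [[0.052,0.015,0],[0,0,0],-1],
    [[0.079,0.021,0],[0,0,0],-1],
    [[0.104,0.032,0],[0,0,0],-1],
    [[0.128,0.046,0],[0,0,0],-1],
    [[0.149,0.064,0],[0,0,0],-1],
    [[0.168,0.085,0],[0,0,0],-1],
    [[0.182,0.108,0],[0,0,0],-1],
    [[0.194,0.133,0],[0,0,0],-1],
    [[0.201,0.16,0],[0,0,0],-1],
    [[0.203,0.188,0],[0,0,0],-1]
  ]
}}

```text
time: 5.4
ee_pos: [591.5, -200.6, 208.5]
eef_rot: [0.001, 1.0, 0.015, 0.001]
ft_force: [-1.1, -1.8, 0.1]
width: 0.2
finger_force: 0.7
```

{"name": "carry_out", "arguments": {
  "targets": [
    [[0,0,0],[0,0,0],-1],
    [[0,-0.03,0],[0,0,0],-1],
    [[0,-0.07,0.04],[0,0,0],-0.2],
    [[-0.0,-0.15,0.12],[0,0,0],-0.2],
    [[0,-0.15,0.12],[0,0,0],-0.2],
    [[0,-0.15,0.12],[0,0,0],-0.2]
  ]
}}

```text
time: 5.9
ee_pos: [589.8, -350.7, 328.2]
eef_rot: [0.001, 1.0, 0.015, 0.001]
ft_force: [0.7, -1.6, 0.1]
width: 34.2
finger_force: 0.0
```

```bash
cat > m2.py <<'E'
from h import *
st()
im,d=vision.read_camera('top'); cv2.imwrite('pics/top1.png',im)
ims,ds=vision.read_camera('side'); cv2.imwrite('pics/side1.png',ims)
for c in ['top','side']:
    for t,z in [('seat',18),('bridge_hinge',134),('bridge_tip',134),('knob_grip',170),('vessel',0)]:
        for r in nets.mark_of(t,c)[:2]: print(c,t,round(r['confidence'],2),np.round(at_z(c,r['location'],z)[:2],1))
    D=d if c=='top' else ds
    P=cloud(c,D); q=P[(np.hypot(*(P[:,:2]-[402,-320]).T)<85)&(P[:,2]>10)&(P[:,2]<20)]
    q=P[(np.hypot(*(P[:,:2]-[410,-200]).T)<40)&(P[:,2]>149)&(P[:,2]<165)]; print('post top',len(q),np.round(q.mean(0),1))
    q=P[(np.hypot(*(P[:,:2]-[530,-200]).T)<70)&(P[:,2]>174)&(P[:,2]<190)]; print('knob',len(q),np.round(q.mean(0),1) if len(q) else '')
    for t in ['seat','vessel']:
      for r in nets.regions_of(t,c)[:1]:
        m=r['mask'].astype(np.uint8); k=max(cv2.findContours(m,cv2.RETR_EXTERNAL,cv2.CHAIN_APPROX_NONE)[0],key=cv2.contourArea)
        e=cv2.fitEllipse(cv2.convexHull(k)); print(c,t,'ellipse',e,np.round(at_z(c,e[0],14)[:2],1),np.round(at_z(c,e[0],24)[:2],1))
v=cv2.resize(im[200:330,280:420],None,fx=4,fy=4); s=cv2.resize(ims[250:400,220:400],None,fx=3,fy=3)
w=np.zeros((520,800,3),np.uint8)
w=np.zeros((600,800,3),np.uint8);w[:300,:420]=cv2.resize(im[200:330,280:420],(420,390))[:300];w[:300,420:800]=cv2.resize(ims[250:400,220:410],(380,300))
cv2.imwrite('pics/c1.png',w[:300])
E
python3 m2.py
```

```text
{'time': 5.9, 'ee_pos': [589.792, -350.714, 328.203], 'eef_rot': [0.001, 1.0, 0.015, 0.001], 'ft_force': [0.693, -1.559, 0.136], 'width': 34.216, 'finger_force': 0.0, 'qpos': [0.087, 0.676, 0.739, 1.385, -0.459, 1.253, -0.683]}
top seat 0.63 [ 400.9 -328. ]
top bridge_hinge 0.85 [ 407.8 -198.8]
top knob_grip 0.56 [ 526.4 -350.2]
top vessel 0.82 [ 406.2 -325.8]
post top 78 [ 412.8 -209.   151.8]
knob 0 
top seat ellipse ((347.5032043457031, 284.645751953125), (67.14826202392578, 92.31239318847656), 126.3753433227539) [ 414.3 -286.9] [ 413.5 -286.2]
top vessel ellipse ((347.07305908203125, 285.2005615234375), (68.5571517944336, 92.97293853759766), 127.45929718017578) [ 413.  -285.9] [ 412.2 -285.2]
side seat 0.95 [ 406.4 -318.5]
side bridge_hinge 0.79 [ 413.2 -209.8]
side bridge_tip 0.67 [ 594.5 -189.2]
side knob_grip 0.68 [ 517.3 -194.9]
side vessel 0.89 [ 404.7 -324.4]
side vessel 0.39 [493.1 308.3]
post top 41 [ 413.3 -209.4  150.4]
knob 275 [ 526.6 -196.   179.8]
side seat ellipse ((308.6306457519531, 304.9948425292969), (113.1893539428711, 179.3578643798828), 44.346553802490234) [ 466.5 -211.4] [ 465.6 -220.6]
side vessel ellipse ((308.1471862792969, 305.5018615722656), (112.38520050048828, 178.0811767578125), 44.00595474243164) [ 465.3 -212.8] [ 464.4 -221.9]
```

View pics/c1.png

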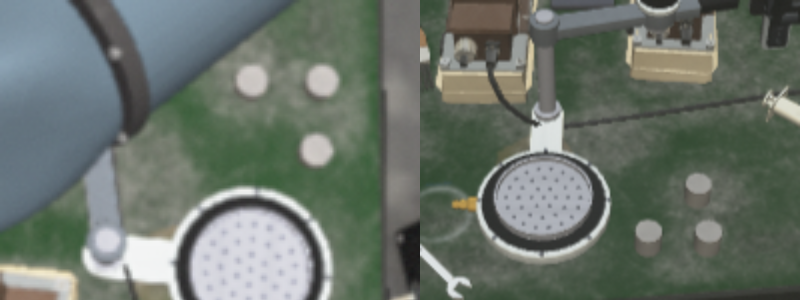

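```bash
python3 - <<'E'
from h import *
# radial profile search: dark ring between seat & base; fit circle in world plane by warping to bird view
for c,z in [('top',14),('top',24),('side',14),('side',24)]:
    im=cv2.imread(f'pics/{c}1.png')
    g=np.arange(-90,90.5,0.5); 
    p,M,o=cam(c); X,Y=np.meshgrid(404+g,-322+g)
    C=(np.stack([X,Y,np.full_like(X,z)],-1)-o)@M
    u=(C[...,0]/C[...,2]*p['fx']+p['cx']).astype(np.float32); v=(C[...,1]/C[...,2]*p['fy']+p['cy']).astype(np.float32)
    b=cv2.remap(cv2.cvtColor(im,cv2.COLOR_BGR2GRAY),u,v,cv2.INTER_LINEAR).astype(float); b=cv2.GaussianBlur(b,(0,0),2)
    gx=cv2.Sobel(b,cv2.CV_64F,1,0)/8;gy=cv2.Sobel(b,cv2.CV_64F,0,1)/8
    best=[]
    for r in ([66] if z==14 else [48,45.5]):
        th=np.linspace(0,2*np.pi,120)
        for dx in np.arange(-10,10.1,1):
            for dy in np.arange(-12,10.1,1):
                ix=((dx+r*np.cos(th)+90)*2).round().astype(int);iy=((dy+r*np.sin(th)+90)*2).round().astype(int)
                s=np.abs(np.median(0)+np.mean(np.clip(gx[iy,ix]*np.cos(th)+gy[iy,ix]*np.sin(th),-8,8))); best.append((round(s,2),r,404+dx,-322+dy))
    best.sort(reverse=True); print(c,z,[tuple(map(float,b)) for b in best[:5]])
E
```

```text
top 14 [(7.18, 66.0, 403.0, -323.0), (7.17, 66.0, 404.0, -324.0), (7.16, 66.0, 403.0, -324.0), (7.15, 66.0, 404.0, -323.0), (7.13, 66.0, 402.0, -323.0)]
top 24 [(8.0, 48.0, 404.0, -323.0), (8.0, 48.0, 404.0, -324.0), (8.0, 48.0, 404.0, -325.0), (8.0, 48.0, 403.0, -324.0), (8.0, 48.0, 403.0, -325.0)]
side 14 [(6.7, 66.0, 403.0, -324.0), (6.61, 66.0, 404.0, -324.0), (6.61, 66.0, 403.0, -325.0), (6.52, 66.0, 402.0, -324.0), (6.5, 66.0, 404.0, -325.0)]
side 24 [(7.67, 48.0, 404.0, -324.0), (7.67, 48.0, 403.0, -324.0), (7.46, 48.0, 402.0, -324.0), (7.37, 48.0, 403.0, -323.0), (7.3, 48.0, 404.0, -323.0)]
```

{"name": "carry_out", "arguments": {
  "targets": [
    [[-0.035,0.026,-0.02],[0,0,-0.02],-0.06],
    [[-0.035,0.026,-0.05],[0,0,-0.02],-0.06],
    [[-0.035,0.026,-0.09],[0,0,-0.02],-0.06],
    [[-0.035,0.026,-0.13],[0,0,-0.02],-0.06],
    [[-0.035,0.026,-0.17],[0,0,-0.02],-0.06],
    [[-0.035,0.026,-0.21],[0,0,-0.02],-0.06],
    [[-0.035,0.026,-0.235],[0,0,-0.02],-0.06],
    [[-0.035,0.026,-0.249],[0,0,-0.02],-0.06],
    [[-0.035,0.026,-0.249],[0,0,-0.02],-0.06],
    [[-0.035,0.026,-0.249],[0,0,-0.02],-1],
    [[-0.035,0.026,-0.249],[0,0,-0.02],-1],
    [[-0.035,0.026,-0.249],[0,0,-0.02],-1]
  ]
}}

```text
time: 7.7
ee_pos: [554.6, -324.4, 77.7]
eef_rot: [0.001, 1.0, 0.004, 0.001]
ft_force: [-0.5, 0.4, 0.3]
width: 23.8
finger_force: 58.8
```

{"name": "carry_out", "arguments": {
  "targets": [
    [[0,0,0.04],[0,0,0],-1],
    [[0,0,0.06],[0,0,0],-1],
    [[-0.124,0,0.06],[0,0,0],-1],
    [[-0.124,0,0.06],[0,0,0],-1],
    [[-0.124,0,0.06],[0,0,0],-1],
    [[-0.124,0,0.06],[0,0,0],-1],
    [[-0.124,0,0.035],[0,0,0],-1],
    [[-0.124,0,0.02],[0,0,0],-1],
    [[-0.124,0,0.02],[0,0,0],-1],
    [[-0.124,0,0.02],[0,0,0],-0.1],
    [[-0.124,0,0.02],[0,0,0],-0.1],
    [[-0.124,0,0.06],[0,0,0],-0.1]
  ]
}}

```text
time: 8.7
ee_pos: [428.9, -322.2, 132.7]
eef_rot: [-0.002, 1.0, 0.005, -0.003]
ft_force: [0.9, -0.4, -0.2]
width: 38.3
finger_force: 0.0
```

```bash
cat > m3.py <<'E'
from h import *
import sys
st()
for c in ['top','side']:
    im,d=vision.read_camera(c); cv2.imwrite(f'pics/{c}_l.png',im); P=cloud(c,d)
    for r in nets.regions_of('plug_1',c):
        if r['confidence']<.2: continue
        m=r['mask']; q=cloud(c,d,m)
        if not len(q): continue
        zt=np.percentile(q[:,2],90); q=q[q[:,2]>zt-4]
        print(c,round(r['confidence'],2),len(q),'xy',np.round(cv2.minEnclosingCircle(q[:,:2].astype(np.float32))[0],1),np.round(q.mean(0)[:2],1),'top z',round(zt,1))
    print(c,[(np.round(at_z(c,r['location'],z)[:2]),round(r['confidence'],2)) for z in (0,) for r in nets.mark_of('plug_1',c)[:5]])
E
python3 m3.py
```

```text
{'time': 8.7, 'ee_pos': [428.883, -322.156, 132.749], 'eef_rot': [-0.002, 1.0, 0.005, -0.003], 'ft_force': [0.929, -0.396, -0.167], 'width': 38.272, 'finger_force': 0.0, 'qpos': [0.183, 0.681, 0.592, 2.002, -0.617, 0.651, -0.381]}
top [(array([ 690., -249.]), 0.65)]
side 0.78 121 xy [ 499.2 -375.9] [ 499.4 -377.1] top z 24.9
side 0.63 117 xy [ 555.  -381.2] [ 555.1 -382.1] top z 24.8
side [(array([ 562., -385.]), 0.74), (array([ 499., -377.]), 0.69), (array([ 431., -315.]), 0.41)]
```

{"name": "carry_out", "arguments": {
  "targets": [
    [[0.0,0,0.02],[0,0,0],-0.06],
    [[0.1245,-0.057,0.02],[0,0,0],-0.06],
    [[0.1245,-0.057,0.02],[0,0,0],-0.06],
    [[0.1245,-0.057,0.02],[0,0,0],-0.06],
    [[0.1245,-0.057,0.02],[0,0,0],-0.06],
    [[0.1245,-0.057,-0.02],[0,0,0],-0.06],
    [[0.1245,-0.057,-0.045],[0,0,0],-0.06],
    [[0.1245,-0.057,-0.06],[0,0,0],-0.06],
    [[0.1245,-0.057,-0.06],[0,0,0],-0.06],
    [[0.1245,-0.057,-0.06],[0,0,0],-1],
    [[0.1245,-0.057,-0.06],[0,0,0],-1],
    [[0.1245,-0.057,-0.06],[0,0,0],-1]
  ]
}}

```text
time: 10.0
ee_pos: [554.5, -381.0, 76.6]
eef_rot: [0.0, 1.0, 0.004, 0.0]
ft_force: [-0.6, -0.9, -0.0]
width: 23.9
finger_force: 58.8
```

{"name": "carry_out", "arguments": {
  "targets": [
    [[0,0,0.04],[0,0,0],-1],
    [[-0.02,0.005,0.07],[0,0,0],-1],
    [[-0.178,0.057,0.07],[0,0,0],-1],
    [[-0.178,0.057,0.07],[0,0,0],-1],
    [[-0.178,0.057,0.07],[0,0,0],-1],
    [[-0.178,0.057,0.07],[0,0,0],-1],
    [[-0.178,0.057,0.065],[0,0,0],-1],
    [[-0.178,0.057,0.04],[0,0,0],-1],
    [[-0.178,0.057,0.021],[0,0,0],-1],
    [[-0.178,0.057,0.021],[0,0,0],-1],
    [[-0.178,0.057,0.021],[0,0,0],-0.1],
    [[-0.178,0.057,0.021],[0,0,0],-0.1]
  ]
}}

```text
time: 11.0
ee_pos: [376.8, -324.4, 97.9]
eef_rot: [0.0, 1.0, 0.004, 0.0]
ft_force: [-0.1, -0.5, 1.1]
width: 38.2
finger_force: 0.0
```

```bash
python3 m3.py
```

```text
{'time': 11.0, 'ee_pos': [376.79, -324.363, 97.949], 'eef_rot': [0.0, 1.0, 0.004, 0.0], 'ft_force': [-0.126, -0.513, 1.111], 'width': 38.207, 'finger_force': 0.0, 'qpos': [0.293, 0.684, 0.499, 2.129, -0.695, 0.492, -0.237]}
top [(array([ 500., -381.]), 0.6)]
side 0.53 114 xy [ 430.3 -325.7] [ 431.9 -326.5] top z 42.6
side 0.51 117 xy [ 499.5 -376.8] [ 499.6 -377.3] top z 25.0
side [(array([ 429., -312.]), 0.61), (array([ 496., -375.]), 0.6), (array([ 405., -329.]), 0.22)]
```

{"name": "carry_out", "arguments": {
  "targets": [
    [[0,0,0.04],[0,0,0],-0.06],
    [[0,0,0.06],[0,0,0.1],-0.06],
    [[0.122,-0.052,0.06],[0,0,0.22],-0.06],
    [[0.122,-0.052,0.06],[0,0,0.34],-0.06],
    [[0.122,-0.052,0.06],[0,0,0.46],-0.06],
    [[0.122,-0.052,0.06],[0,0,0.58],-0.06],
    [[0.122,-0.052,0.06],[0,0,0.7],-0.06],
    [[0.122,-0.052,0.06],[0,0,0.82],-0.06],
    [[0.122,-0.052,0.06],[0,0,0.94],-0.06],
    [[0.122,-0.052,0.06],[0,0,1.06],-0.06],
    [[0.122,-0.052,0.06],[0,0,1.18],-0.06],
    [[0.122,-0.052,0.06],[0,0,1.3],-0.06]
  ]
}}

```text
time: 12.3
ee_pos: [498.4, -375.8, 157.3]
eef_rot: [0.0, 0.792, 0.611, -0.0]
ft_force: [-0.2, -0.6, 0.3]
width: 40.2
finger_force: 0.0
```

{"name": "carry_out", "arguments": {
  "targets": [
    [[0,0,-0.03],[0,0,0.12],-0.06],
    [[0,0,-0.06],[0,0,0.24],-0.06],
    [[0,0,-0.08],[0,0,0.27],-0.06],
    [[0,0,-0.08],[0,0,0.27],-0.06],
    [[0,0,-0.08],[0,0,0.27],-1],
    [[0,0,-0.08],[0,0,0.27],-1],
    [[0,0,-0.08],[0,0,0.27],-1]
  ]
}}

```text
time: 12.88
ee_pos: [499.2, -376.4, 78.7]
eef_rot: [0.001, 0.705, 0.71, 0.0]
ft_force: [-0.1, 0.5, -0.2]
width: 23.3
finger_force: 58.8
```

{"name": "carry_out", "arguments": {
  "targets": [
    [[0,0,0.04],[0,0,0],-1],
    [[0,0,0.065],[0,0,0],-1],
    [[-0.0957,0.0227,0.065],[0,0,0],-1],
    [[-0.0957,0.0227,0.065],[0,0,0],-1],
    [[-0.0957,0.0227,0.065],[0,0,0],-1],
    [[-0.0957,0.0227,0.045],[0,0,0],-1],
    [[-0.0957,0.0227,0.021],[0,0,0],-1],
    [[-0.0957,0.0227,0.021],[0,0,0],-1],
    [[-0.0957,0.0227,0.021],[0,0,0],-0.15],
    [[-0.0957,0.0227,0.021],[0,0,0],-0.15],
    [[-0.0957,0.0227,0.06],[0,0,0],-0.15],
    [[-0.0957,0.0227,0.1],[0,0,0],-0.15]
  ]
}}

```text
time: 13.88
ee_pos: [402.3, -352.7, 177.7]
eef_rot: [-0.002, 0.704, 0.71, -0.0]
ft_force: [1.7, -1.4, -1.0]
width: 36.4
finger_force: 0.0
```

{"name": "carry_out", "arguments": {
  "targets": [
    [[0.03,0,0.04],[0,0,0],1],
    [[0.13,-0.02,0.12],[0,0,0],1],
    [[0.13,-0.02,0.12],[0,0,0],1],
    [[0.13,-0.02,0.12],[0,0,0],1],
    [[0.13,-0.02,0.12],[0,0,0],1]
  ]
}}

```text
time: 14.3
ee_pos: [538.3, -373.1, 303.5]
eef_rot: [0.005, 0.703, 0.711, 0.002]
ft_force: [0.1, 1.1, -0.4]
width: 85.2
finger_force: 0.0
```

```bash
python3 m3.py; python3 - <<'E'
from h import *
a=cv2.imread('pics/top_l.png');b=cv2.imread('pics/side_l.png')
cv2.imwrite('pics/c2.png',np.hstack([cv2.resize(a[200:330,280:420],(420,390))[:360],cv2.resize(b[290:410,230:360],(380,360))]))
for c in ['top','side']:
    im,d=vision.read_camera(c);P=cloud(c,d)
    q=P[(np.hypot(*(P[:,:2]-[403.5,-324]).T)<55)&(P[:,2]>36)&(P[:,2]<50)]; print(c,len(q))
    k,l,ce=cv2.kmeans(q[:,:2].astype(np.float32),3,None,(3,50,.1),10,cv2.KMEANS_PP_CENTERS); print(ce,np.bincount(l.ravel()))
E
```

```text
{'time': 14.3, 'ee_pos': [538.301, -373.113, 303.493], 'eef_rot': [0.005, 0.703, 0.711, 0.002], 'ft_force': [0.134, 1.133, -0.417], 'width': 85.236, 'finger_force': 0.0, 'qpos': [0.401, 0.551, 0.225, 1.509, -0.134, 1.087, 0.666]}
top []
side 0.69 115 xy [ 378.8 -325.2] [ 377.9 -326. ] top z 42.7
side 0.68 111 xy [ 402.8 -354.1] [ 402.5 -354.8] top z 42.7
side 0.56 105 xy [ 430.5 -326.7] [ 431.  -327.2] top z 42.2
side [(array([ 404., -334.]), 0.58), (array([ 380., -313.]), 0.46), (array([ 427., -312.]), 0.46)]
top 0Traceback (most recent call last):
  File "<stdin>", line 7, in <module>
cv2.error: OpenCV(4.12.0) /io/opencv/modules/core/src/kmeans.cpp:243: error: (-2:Unspecified error) in function 'double cv::kmeans(cv::InputArray, int, cv::InputOutputArray, cv::TermCriteria, int, int, cv::OutputArray)'
> There can't be more clusters than elements (expected: 'N >= K'), where
>     'N' is 0
> must be greater than or equal to
>     'K' is 3
```

View pics/c2.png

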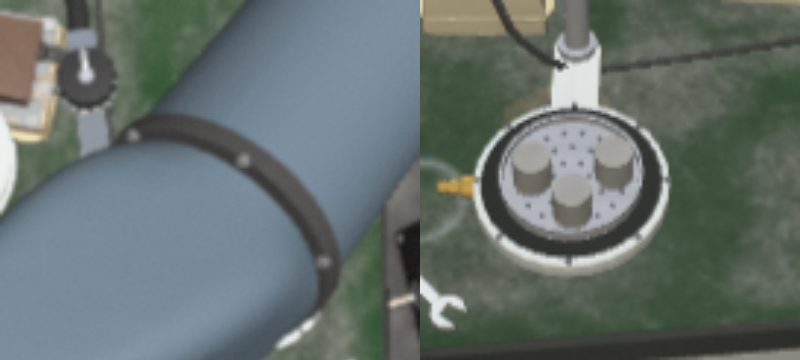

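The crop shows all three plugs upright in the dish, and the net gives the same positions. Now I measure the stand and bell.

```bash
python3 - <<'E'
from h import *
for c in ['top','side']:
    im,d=vision.read_camera(c); cv2.imwrite(f'pics/{c}_b.png',im); P=cloud(c,d)
    q=P[(np.hypot(*(P[:,:2]-[460,-85]).T)<45)&(P[:,2]>281)&(P[:,2]<310)]; print(c,'knob',len(q),np.round(cv2.minEnclosingCircle(q[:,:2].astype(np.float32)),1) if 0 else (cv2.minEnclosingCircle(q[:,:2].astype(np.float32)),q[:,2].max()))
    q=P[(abs(P[:,0]-465)<45)&(P[:,1]>-60)&(P[:,1]<40)&(P[:,2]>252)&(P[:,2]<280)]
    for a,b in [(-60,-45),(-45,-30),(-30,-15),(-15,0),(0,15),(15,30)]:
        s=q[(q[:,1]>a)&(q[:,1]<=b)]; 
        if len(s)>5: print(a,len(s),np.round(s.mean(0),1),np.round(np.percentile(s[:,0],[3,97]),1))
    for t,z in [('hook_mid',264),('bell_head',277),('bell',196),('stand',0)]:
        print(t,[(round(r['confidence'],2),np.round(at_z(c,r['location'],z)[:2],1)) for r in nets.mark_of(t,c)[:2]])
a=cv2.imread('pics/top_b.png');b=cv2.imread('pics/side_b.png')
cv2.imwrite('pics/c3.png',np.hstack([cv2.resize(a[205:305,190:300],(396,360)),cv2.resize(b[140:260,245:365],(360,360))]))
E
```

```text
top knob 379 (((460.3214111328125, -85.40492248535156), 21.09990692138672), np.float64(295.71724645175766))
-60 62 [462.3 -52.6 263.7] [445.2 479.1]
-45 65 [461.8 -37.5 263.6] [445.4 479. ]
-30 60 [464.3 -22.8 264.4] [446.6 480.2]
-15 158 [464.2  -6.1 266.8] [443.5 485.5]
0 158 [463.8   6.5 269. ] [443.3 486.1]
hook_mid [(0.8, array([459.4, -84. ]))]
bell_head [(0.68, array([466.4, -82. ]))]
bell [(0.69, array([458.9, -87.8]))]
stand [(0.59, array([4.681e+02, 4.000e-01]))]
side knob 246 (((460.9653625488281, -85.94047546386719), 22.438020706176758), np.float64(290.9720468608442))
-30 23 [465.6 -21.7 261.5] [448.5 481.8]
-15 167 [465.6  -6.5 262. ] [443.6 487.4]
0 61 [465.5   6.4 266.8] [444.5 487.2]
hook_mid [(0.9, array([464.6, -72.2]))]
bell_head [(0.96, array([462.6, -88.5]))]
bell [(0.57, array([463.8, -78.2]))]
stand [(0.67, array([466.4,  -6.3]))]
```

View pics/c3.png

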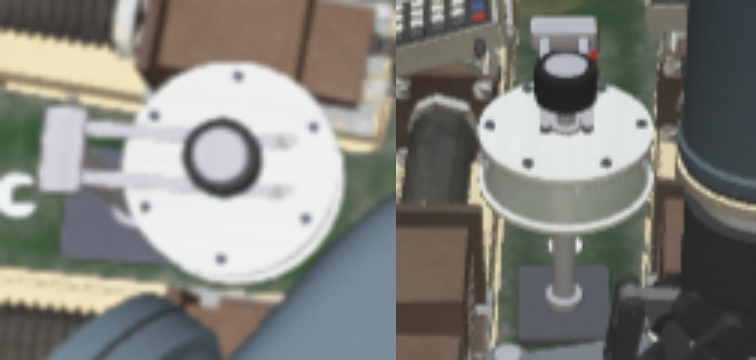

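{"name": "carry_out", "arguments": {
  "targets": [
    [[0,0,0.04],[0,0,0],1],
    [[0,0.02,0.08],[0,0,-0.06],1],
    [[-0.073,0.288,0.121],[0,0,-0.06],1],
    [[-0.073,0.288,0.121],[0,0,-0.06],1],
    [[-0.073,0.288,0.121],[0,0,-0.06],1],
    [[-0.073,0.288,0.121],[0,0,-0.06],1],
    [[-0.073,0.288,0.121],[0,0,-0.06],1],
    [[-0.073,0.288,0.121],[0,0,-0.06],1],
    [[-0.073,0.288,0.121],[0,0,-0.06],1],
    [[-0.073,0.288,0.121],[0,0,-0.06],1],
    [[-0.073,0.288,0.121],[0,0,-0.06],1],
    [[-0.073,0.288,0.121],[0,0,-0.06],1]
  ]
}}

```text
time: 16.15
ee_pos: [459.8, -85.6, 418.3]
eef_rot: [0.0, 0.725, 0.689, 0.0]
ft_force: [0.0, -0.3, -0.3]
width: 85.6
finger_force: 0.0
```

```bash
python3 -c "
from h import *
st();print(ctrl.tips_ahead)"
```

```text
{'time': 16.15, 'ee_pos': [459.795, -85.56, 418.256], 'eef_rot': [0.0, 0.725, 0.689, 0.0], 'ft_force': [0.015, -0.306, -0.262], 'width': 85.61, 'finger_force': 0.0, 'qpos': [-0.069, 0.171, 0.185, 1.768, -0.033, 1.205, 0.073]}
72.6
```

{"name": "carry_out", "arguments": {
  "targets": [
    [[0.0007,0,-0.03],[0,0,0],0.6],
    [[0.0007,0,-0.055],[0,0,0],0.6],
    [[0.0007,0,-0.072],[0,0,0],0.5],
    [[0.0007,0,-0.082],[0,0,0],0.3],
    [[0.0007,0,-0.082],[0,0,0],0.1],
    [[0.0007,0,-0.082],[0,0,0],-0.1],
    [[0.0007,0,-0.082],[0,0,0],-1],
    [[0.0007,0,-0.082],[0,0,0],-1],
    [[0.0007,0,-0.082],[0,0,0],-1]
  ]
}}

```text
time: 16.9
ee_pos: [460.6, -85.4, 336.5]
eef_rot: [0.0, 0.725, 0.688, 0.0]
ft_force: [0.1, 1.3, -4.3]
width: 40.4
finger_force: 60.9
```

{"name": "carry_out", "arguments": {
  "targets": [
    [[0,0,0.005],[0,0,0],-1],
    [[0,0,0.01],[0,0,0],-1],
    [[0,0,0.01],[0,0,0],-1],
    [[0,0,0.0105],[0,0,0],-1]
  ]
}}

```text
time: 17.23
ee_pos: [460.7, -85.1, 347.1]
eef_rot: [0.0, 0.725, 0.689, 0.0]
ft_force: [-1.2, -0.1, -4.8]
width: 40.7
finger_force: 61.2
```

```bash
python3 - <<'E'
from h import *
im,d=vision.read_camera('side');P=cloud('side',d)
q=P[(np.hypot(*(P[:,:2]-[460,-85]).T)<58)&(P[:,2]>225)&(P[:,2]<258)&(np.hypot(*(P[:,:2]-[460,-85]).T)>30)]
A=np.c_[q[:,:2]-[460,-85],np.ones(len(q))]; print(len(q),np.linalg.lstsq(A,q[:,2],rcond=None)[0],np.median(q[:,2]))
cv2.imwrite('pics/c4.png',cv2.resize(im[110:260,230:380],(600,600)))
E
```

```text
1343 [1.73747611e-02 1.52141712e-01 2.50307113e+02] 251.09317251487505
```

View pics/c4.png

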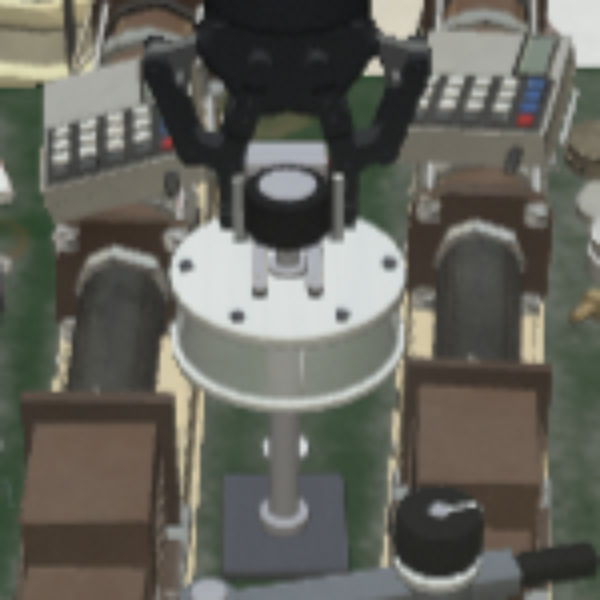

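{"name": "carry_out", "arguments": {
  "targets": [
    [[-0.0005,-0.01,0],[0,0,0],-1],
    [[-0.0015,-0.028,0],[0,0,0],-1],
    [[-0.0025,-0.048,0],[0,0,0],-1],
    [[-0.0035,-0.068,0],[0,0,0],-1],
    [[-0.0045,-0.088,0],[0,0,0],-1],
    [[-0.0055,-0.11,0],[0,0,0],-1],
    [[-0.012,-0.13,0.005],[0,0,0],-1],
    [[-0.024,-0.155,0.005],[0,0,0],-1],
    [[-0.036,-0.18,0.005],[0,0,0],-1],
    [[-0.047,-0.205,0.005],[0,0,0],-1],
    [[-0.054,-0.228,0.005],[0,0,0],-1],
    [[-0.0571,-0.2389,0.005],[0,0,0],-1]
  ]
}}

```text
time: 18.28
ee_pos: [401.0, -327.9, 351.6]
eef_rot: [0.0, 0.727, 0.687, -0.001]
ft_force: [0.0, -1.0, -4.5]
width: 40.2
finger_force: 61.4
```

```bash
python3 - <<'E'
from h import *
st()
for c in ['side','top']:
    im,d=vision.read_camera(c);P=cloud(c,d); cv2.imwrite(f'pics/{c}_5.png',im)
    C=np.array([403.5,-324]); r=np.hypot(*(P[:,:2]-C).T)
    q=P[(r<56)&(r>40)&(P[:,2]>235)&(P[:,2]<275)]
    if len(q)>20:
        A=np.c_[q[:,:2]-C,np.ones(len(q))]; s=np.linalg.lstsq(A,q[:,2],rcond=None)[0]; q=q[abs(A@s-q[:,2])<3]; A=np.c_[q[:,:2]-C,np.ones(len(q))];s=np.linalg.lstsq(A,q[:,2],rcond=None)[0]; print(c,len(q),s,np.median(q[:,2]))
    for t,z in [('bell',206),('bell_head',287)]: print(c,t,[(round(r['confidence'],2),np.round(at_z(c,r['location'],z)[:2],1)) for r in nets.mark_of(t,c)[:2]])
    if c=='side': cv2.imwrite('pics/c5.png',cv2.resize(im[180:380,190:390],(600,600)))
E
```

```text
{'time': 18.283, 'ee_pos': [401.01, -327.94, 351.603], 'eef_rot': [0.0, 0.727, 0.687, -0.001], 'ft_force': [0.043, -0.995, -4.505], 'width': 40.205, 'finger_force': 61.414, 'qpos': [0.378, 0.308, 0.293, 1.781, -0.098, 1.066, 0.65]}
side 856 [ 2.14564831e-04 -2.88872661e-03  2.56635940e+02] 256.64132878720835
side bell [(0.61, array([ 405. , -323.4])), (0.55, array([ 620.1, -419.1]))]
side bell_head [(0.56, array([ 401.6, -315.7]))]
top bell [(0.45, array([ 633.4, -340.3]))]
top bell_head []
```

View pics/c5.png

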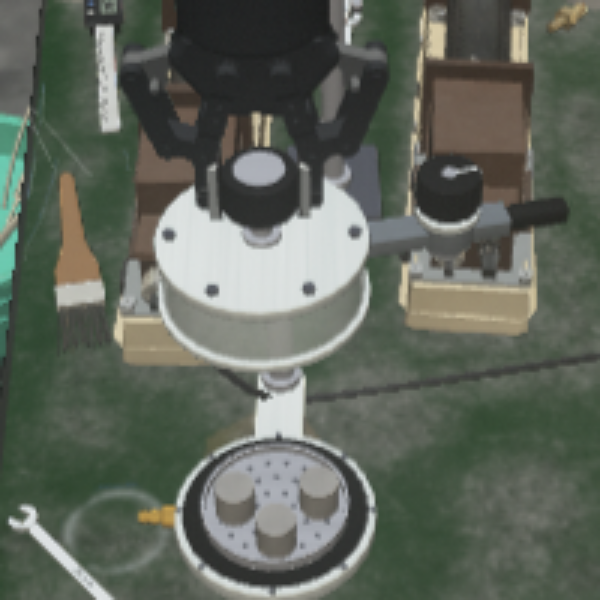

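The bell hangs level above the dish with the plugs undisturbed. I lower it to hover and check the centring.

{"name": "carry_out", "arguments": {
  "targets": [
    [[0,0,-0.03],[0,0,0],-1],
    [[0,0,-0.06],[0,0,0],-1],
    [[0,0,-0.09],[0,0,0],-1],
    [[0,0,-0.12],[0,0,0],-1],
    [[0,0,-0.14],[0,0,0],-1],
    [[0,0,-0.14],[0,0,0],-1],
    [[0,0,-0.14],[0,0,0],-1],
    [[0,0,-0.14],[0,0,0],-1]
  ]
}}

```text
time: 19.25
ee_pos: [404.3, -324.1, 212.8]
eef_rot: [0.001, 0.725, 0.689, 0.0]
ft_force: [0.2, -0.6, -3.6]
width: 40.2
finger_force: 61.9
```

```bash
cat > m6.py <<'E'
from h import *
st()
im,d=vision.read_camera('side');P=cloud('side',d); cv2.imwrite('pics/side_6.png',im)
C=np.array([403.5,-324]); r=np.hypot(*(P[:,:2]-C).T)
h=P[(r<70)&(r>35)&(P[:,2]<150)&(P[:,2]>45)]; zt=np.percentile(h[:,2],80)
q=h[abs(h[:,2]-zt)<4]; zt=np.median(q[:,2]); q=q[abs(q[:,2]-zt)<3]
A=np.c_[q[:,:2]-C,np.ones(len(q))]; print('plate',len(q),np.linalg.lstsq(A,q[:,2],rcond=None)[0])
g=np.arange(-80,80.5,0.5);p,M,o=cam('side');X,Y=np.meshgrid(C[0]+g,C[1]+g)
W=(np.stack([X,Y,np.full_like(X,zt)],-1)-o)@M
u=(W[...,0]/W[...,2]*p['fx']+p['cx']).astype(np.float32); v=(W[...,1]/W[...,2]*p['fy']+p['cy']).astype(np.float32)
b=cv2.GaussianBlur(cv2.remap(cv2.cvtColor(im,cv2.COLOR_BGR2GRAY),u,v,cv2.INTER_LINEAR).astype(float),(0,0),2)
gx=cv2.Sobel(b,cv2.CV_64F,1,0)/8;gy=cv2.Sobel(b,cv2.CV_64F,0,1)/8
th=np.linspace(0,2*np.pi,180);best=[]
for dx in np.arange(-10,10.1,.5):
    for dy in np.arange(-10,10.1,.5):
        ix=((dx+59.5*np.cos(th)+80)*2).round().astype(int);iy=((dy+59.5*np.sin(th)+80)*2).round().astype(int)
        best.append((abs(np.mean(np.clip(gx[iy,ix]*np.cos(th)+gy[iy,ix]*np.sin(th),-8,8))),C[0]+dx,C[1]+dy))
best.sort(reverse=True); print('z',zt,np.round(np.mean(best[:6],0),2))
# circle of depth
print('enc',cv2.minEnclosingCircle(q[:,:2].astype(np.float32)))
E
python3 m6.py
```

```text
{'time': 19.25, 'ee_pos': [404.275, -324.114, 212.813], 'eef_rot': [0.001, 0.725, 0.689, 0.0], 'ft_force': [0.24, -0.6, -3.561], 'width': 40.215, 'finger_force': 61.865, 'qpos': [0.417, 0.465, 0.244, 1.972, -0.165, 0.721, 0.708]}
plate 1181 [ 5.20617862e-03 -6.15886509e-06  1.17830636e+02]
z 117.86148486793337 [   6.74  405.   -321.75]
enc ((405.3480529785156, -323.09112548828125), 59.91258239746094)
```

{"name": "carry_out", "arguments": {
  "targets": [
    [[-0.0007,-0.0004,-0.02],[0,0,0],-1],
    [[-0.0007,-0.0004,-0.035],[0,0,0],-1],
    [[-0.0007,-0.0004,-0.045],[0,0,0],-1],
    [[-0.0007,-0.0004,-0.05],[0,0,0],-1],
    [[-0.0007,-0.0004,-0.053],[0,0,0],-1],
    [[-0.0007,-0.0004,-0.055],[0,0,0],-1],
    [[-0.0007,-0.0004,-0.057],[0,0,0],-1],
    [[-0.0007,-0.0004,-0.058],[0,0,0],-1],
    [[-0.0007,-0.0004,-0.058],[0,0,0],-1]
  ]
}}

```text
time: 20.05
ee_pos: [402.8, -324.5, 153.8]
eef_rot: [0.0, 0.725, 0.688, 0.0]
ft_force: [0.1, -1.0, -5.3]
width: 40.3
finger_force: 62.4
```

{"name": "carry_out", "arguments": {
  "targets": [
    [[0,0,-0.001],[0,0,0],-1],
    [[0,0,-0.002],[0,0,0],-1],
    [[0,0,-0.002],[0,0,0],-1]
  ]
}}

```text
time: 20.3
ee_pos: [403.0, -324.6, 153.3]
eef_rot: [0.001, 0.725, 0.689, 0.0]
ft_force: [-2.6, 4.8, 17.7]
width: 40.3
finger_force: 64.9
```

```bash
python3 m6.py
```

```text
{'time': 20.3, 'ee_pos': [403.008, -324.573, 153.272], 'eef_rot': [0.001, 0.725, 0.689, 0.0], 'ft_force': [-2.625, 4.804, 17.703], 'width': 40.307, 'finger_force': 64.897, 'qpos': [0.448, 0.553, 0.206, 2.031, -0.201, 0.575, 0.741]}
plate 877 [-2.89709123e-04  1.29113379e-03  5.89795227e+01]
z 58.84651584952235 [   6.34  403.75 -322.5 ]
enc ((404.32867431640625, -324.4471740722656), 59.97115707397461)
```

{"name": "carry_out", "arguments": {
  "targets": [
    [[0,0,0.001],[0,0,0],0.5],
    [[0,0,0.002],[0,0,0],0.8],
    [[0,0,0.002],[0,0,0],0.8],
    [[0,0,0.03],[0,0,0],0.8],
    [[0,0,0.07],[0,0,0],0.8],
    [[0,0,0.11],[0,0,0],0.8],
    [[0,0,0.14],[0,0,0],-1],
    [[0.185,0.161,0.14],[0,0,0],-1],
    [[0.185,0.161,0.14],[0,0,0],-1],
    [[0.185,0.161,0.14],[0,0,0],-1],
    [[0.185,0.161,0.14],[0,0,0],-1],
    [[0.185,0.161,0.14],[0,0,0],-1]
  ]
}}

```text
time: 21.35
ee_pos: [561.2, -186.1, 291.8]
eef_rot: [0.0, 0.725, 0.688, 0.0]
ft_force: [1.4, -0.8, -0.8]
width: 3.9
finger_force: 0.0
```

```bash
python3 - <<'E'
from h import *
st()
for c in ['side','top']:
    im,d=vision.read_camera(c);P=cloud(c,d); cv2.imwrite(f'pics/{c}_7.png',im)
    C=np.array([403.5,-324]); r=np.hypot(*(P[:,:2]-C).T)
    q=P[(r<57)&(r>25)&(abs(P[:,2]-60)<5)]
    A=np.c_[q[:,:2]-C,np.ones(len(q))]; print(c,'plate',len(q),np.round(np.linalg.lstsq(A,q[:,2],rcond=None)[0],4),cv2.minEnclosingCircle(P[(r<66)&(abs(P[:,2]-60)<4)][:,:2].astype(np.float32)))
    q=P[(r<40)&(P[:,2]>98)&(P[:,2]<120)]; print('head',len(q),cv2.minEnclosingCircle(q[:,:2].astype(np.float32)) if len(q) else '')
    q=P[(np.hypot(*(P[:,:2]-[526,-196]).T)<40)&(P[:,2]>174)&(P[:,2]<190)]; print('knob',len(q),cv2.minEnclosingCircle(q[:,:2].astype(np.float32)) if len(q) else '')
H=np.array([413,-209.3])
for j in [1.77,1.62,1.46,1.3,1.14,.98,.82,.66,.5,.34,.18,.04,-.01]:
    phi=j-.083; d=np.array([np.sin(phi),-np.cos(phi)]);n=np.array([np.cos(phi),np.sin(phi)]); print(j,np.round(H+176*d+22*n,0))
E
```

```text
{'time': 21.35, 'ee_pos': [561.151, -186.147, 291.84], 'eef_rot': [0.0, 0.725, 0.688, 0.0], 'ft_force': [1.37, -0.815, -0.758], 'width': 3.857, 'finger_force': 0.0, 'qpos': [0.08, 0.472, 0.247, 1.691, -0.133, 0.995, 0.321]}
side plate 1502 [-1.00000e-03  2.10000e-03  5.86443e+01] ((403.2608337402344, -324.1796875), 60.3309211730957)
head 358 ((404.789306640625, -324.2334899902344), 21.9935359954834)
knob 281 ((527.1754150390625, -192.80288696289062), 23.262577056884766)
top plate 1453 [1.70000e-03 7.00000e-04 6.03696e+01] ((403.5681457519531, -323.25616455078125), 59.54032516479492)
head 279 ((403.718017578125, -323.0658264160156), 20.918127059936523)
knob 270 ((526.3125, -192.8980712890625), 21.720012664794922)
1.77 [ 585. -167.]
1.62 [ 590. -193.]
1.46 [ 590. -222.]
1.3 [ 586. -250.]
1.14 [ 577. -277.]
0.98 [ 564. -302.]
0.82 [ 548. -325.]
0.66 [ 527. -345.]
0.5 [ 504. -361.]
0.34 [ 479. -374.]
0.18 [ 452. -382.]
0.04 [ 427. -386.]
-0.01 [ 419. -387.]
```

{"name": "carry_out", "arguments": {
  "targets": [
    [[0.026,0.03,0],[0,0,0],-1],
    [[0.026,0.03,0],[0,0,0],-1],
    [[0.026,0.03,-0.04],[0,0,0],-1],
    [[0.026,0.03,-0.07],[0,0,0],-1],
    [[0.026,0.03,-0.09],[0,0,0],-1],
    [[0.026,0.03,-0.09],[0,0,0],-1]
  ]
}}

```text
time: 21.95
ee_pos: [583.7, -157.0, 197.4]
eef_rot: [-0.003, 0.725, 0.689, -0.002]
ft_force: [-0.5, 0.4, 0.5]
width: 0.3
finger_force: 0.0
```

{"name": "carry_out", "arguments": {
  "targets": [
    [[0.003,-0.015,0.002],[0,0,0],-1],
    [[0.005,-0.036,0.002],[0,0,0],-1],
    [[0.005,-0.066,0.002],[0,0,0],-1],
    [[0.001,-0.094,0.002],[0,0,0],-1],
    [[-0.008,-0.121,0.002],[0,0,0],-1],
    [[-0.021,-0.146,0.002],[0,0,0],-1],
    [[-0.037,-0.169,0.002],[0,0,0],-1],
    [[-0.058,-0.189,0.002],[0,0,0],-1],
    [[-0.081,-0.205,0.002],[0,0,0],-1],
    [[-0.106,-0.218,0.002],[0,0,0],-1],
    [[-0.132,-0.226,0.002],[0,0,0],-1],
    [[-0.132,-0.226,0.002],[0,0,0],-1]
  ]
}}

```text
time: 22.95
ee_pos: [448.1, -387.9, 205.8]
eef_rot: [0.001, 0.728, 0.686, -0.002]
ft_force: [0.2, 0.6, -0.9]
width: -0.3
finger_force: 0.0
```

{"name": "carry_out", "arguments": {
  "targets": [
    [[-0.012,0.0,-0.004],[0,0,0],-1],
    [[-0.022,0.0,-0.004],[0,0,0],-1],
    [[-0.029,0.0,-0.004],[0,0,0],-1],
    [[-0.034,0.0,-0.004],[0,0,0],-1],
    [[-0.034,0.0,-0.004],[0,0,0],-1]
  ]
}}

```text
time: 23.37
ee_pos: [419.7, -384.1, 200.5]
eef_rot: [0.001, 0.725, 0.688, 0.0]
ft_force: [0.2, 0.2, 1.1]
width: 0.0
finger_force: 0.0
```

```bash
cat > m8.py <<'E'
from h import *
st()
for c in ['side','top']:
    im,d=vision.read_camera(c);P=cloud(c,d); cv2.imwrite(f'pics/{c}_8.png',im)
    q=P[(np.hypot(*(P[:,:2]-[405,-324]).T)<40)&(P[:,2]>172)&(P[:,2]<190)]; print(c,'knob',len(q),cv2.minEnclosingCircle(q[:,:2].astype(np.float32)) if len(q) else '')
cv2.imwrite('pics/c8.png',cv2.resize(cv2.imread('pics/side_8.png')[240:390,210:360],(600,600)))
E
python3 m8.py
```

```text
{'time': 23.367, 'ee_pos': [419.692, -384.088, 200.483], 'eef_rot': [0.001, 0.725, 0.688, 0.0], 'ft_force': [0.212, 0.206, 1.074], 'width': 0.014, 'finger_force': 0.0, 'qpos': [0.532, 0.541, 0.193, 1.857, -0.145, 0.756, 0.751]}
side knob 0 
top knob 33 ((413.36199951171875, -311.5452880859375), 12.691092491149902)
```

View pics/c8.png

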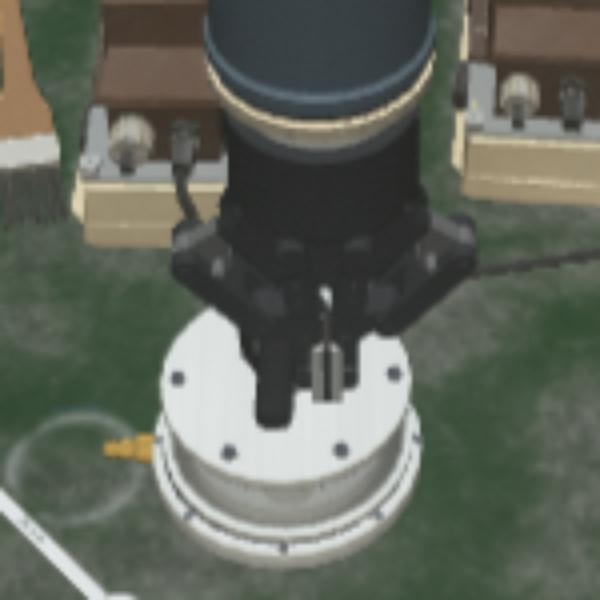

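The fingers touch the right side of the grip. They are thinner than I assumed, so I push further until I feel the stop.

{"name": "carry_out", "arguments": {
  "targets": [
    [[-0.004,0.0,0],[0,0,0],-1],
    [[-0.008,0.0,0],[0,0,0],-1],
    [[-0.008,0.0,0],[0,0,0],-1]
  ]
}}

```text
time: 23.72
ee_pos: [418.1, -383.2, 200.2]
eef_rot: [0.005, 0.724, 0.69, 0.003]
ft_force: [20.9, -1.1, -10.3]
width: 0.2
finger_force: 10.2
```

{"name": "carry_out", "arguments": {
  "targets": [
    [[-0.002,0.0,0],[0,0,0],-1],
    [[-0.004,0.0,0],[0,0,0],-1],
    [[-0.004,0.0,0],[0,0,0],-1]
  ]
}}

```text
time: 23.97
ee_pos: [417.5, -383.1, 200.4]
eef_rot: [0.007, 0.723, 0.691, 0.004]
ft_force: [31.3, -1.4, -15.8]
width: 0.0
finger_force: 15.6
```

{"name": "carry_out", "arguments": {
  "targets": [
    [[0.03,0.0,0],[0,0,0],-1],
    [[0.035,0.0,0.03],[0,0,0.1],-1],
    [[0.035,0.0,0.07],[0,0,0.22],0.6],
    [[0.03,0.01,0.11],[0,0,0.34],0.6],
    [[-0.004,0.06,0.11],[0,0,0.46],0.6],
    [[-0.004,0.06,0.11],[0,0,0.58],0.6],
    [[-0.004,0.06,0.11],[0,0,0.7],0.6],
    [[-0.004,0.06,0.11],[0,0,0.82],0.6],
    [[-0.004,0.06,0.11],[0,0,0.94],0.6],
    [[-0.004,0.06,0.11],[0,0,1.06],0.6],
    [[-0.004,0.06,0.11],[0,0,1.18],0.6],
    [[-0.004,0.06,0.11],[0,0,1.3],0.6]
  ]
}}

```text
time: 24.97
ee_pos: [403.8, -323.5, 309.5]
eef_rot: [-0.0, 0.158, 0.988, 0.0]
ft_force: [0.0, 0.2, 0.2]
width: 67.7
finger_force: 0.0
```

```bash
python3 m8.py
```

```text
{'time': 24.967, 'ee_pos': [403.82, -323.514, 309.454], 'eef_rot': [-0.0, 0.158, 0.988, 0.0], 'ft_force': [0.013, 0.206, 0.225], 'width': 67.696, 'finger_force': 0.0, 'qpos': [0.666, 0.338, -0.111, 1.838, 0.045, 0.969, 1.79]}
side knob 400 ((402.963623046875, -322.68609619140625), 23.39664649963379)
top knob 0
```

View pics/c8.png

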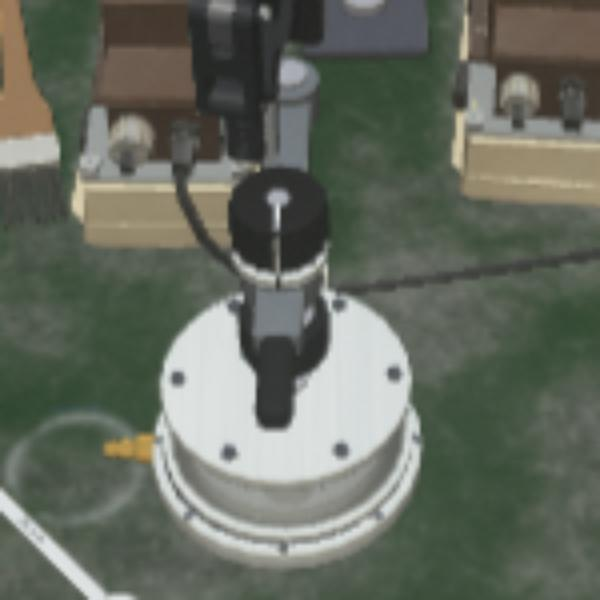

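The picture shows the bridge home over the bell, with the knob's white line pointing at the camera at about (278,235). I descend onto the knob.

{"name": "carry_out", "arguments": {
  "targets": [
    [[0,0,-0.01],[0,0,0.12],0.6],
    [[0,0,-0.03],[0,0,0.24],0.6],
    [[0,0,-0.05],[0,0,0.36],0.6],
    [[0,0,-0.065],[0,0,0.48],0.6],
    [[0,0,-0.075],[0,0,0.6],0.6],
    [[0,0,-0.082],[0,0,0.7],0.5],
    [[0,0,-0.082],[0,0,0.7],0.2],
    [[0,0,-0.082],[0,0,0.7],-1],
    [[0,0,-0.082],[0,0,0.7],-1],
    [[0,0,-0.082],[0,0,0.7],-1]
  ]
}}

```text
time: 25.9
ee_pos: [404.1, -322.6, 227.8]
eef_rot: [-0.0, -0.186, 0.983, 0.001]
ft_force: [0.8, 6.0, -1.6]
width: 40.8
finger_force: 61.1
```

```bash
python3 -c "
from h import *
st()"
```

```text
{'time': 25.9, 'ee_pos': [404.07, -322.597, 227.773], 'eef_rot': [-0.0, -0.186, 0.983, 0.001], 'ft_force': [0.836, 5.97, -1.646], 'width': 40.765, 'finger_force': 61.115, 'qpos': [0.777, 0.44, -0.275, 1.943, 0.163, 0.781, 2.355]}
```

{"name": "carry_out", "arguments": {
  "targets": [
    [[0,0.0008,0],[0,0,-0.12],-1],
    [[0,0.0008,0],[0,0,-0.24],-1],
    [[0,0.0008,0],[0,0,-0.36],-1],
    [[0,0.0008,0],[0,0,-0.48],-1],
    [[0,0.0008,0],[0,0,-0.6],-1],
    [[0,0.0008,0],[0,0,-0.72],-1],
    [[0,0.0008,0],[0,0,-0.84],-1],
    [[0,0.0008,0],[0,0,-0.96],-1],
    [[0,0.0008,0],[0,0,-1.08],-1],
    [[0,0.0008,0],[0,0,-1.2],-1],
    [[0,0.0008,0],[0,0,-1.32],-1],
    [[0,0.0008,0],[0,0,-1.44],-1]
  ]
}}

```text
time: 26.9
ee_pos: [404.2, -321.2, 227.8]
eef_rot: [-0.001, 0.51, 0.86, 0.001]
ft_force: [0.2, 6.9, -2.0]
width: 40.3
finger_force: 61.2
```

{"name": "carry_out", "arguments": {
  "targets": [
    [[0,0,0],[0,0,-0.12],-1],
    [[0,0,0],[0,0,-0.24],-1],
    [[0,0,0],[0,0,-0.36],-1],
    [[0,0,0],[0,0,-0.48],-1],
    [[0,0,0],[0,0,-0.6],-1],
    [[0,0,0],[0,0,-0.72],-1],
    [[0,0,0],[0,0,-0.84],-1],
    [[0,0,0],[0,0,-0.96],-1],
    [[0,0,0],[0,0,-1.08],-1],
    [[0,0,0],[0,0,-1.2],-1],
    [[0,0,0],[0,0,-1.32],-1],
    [[0,0,0],[0,0,-1.44],-1]
  ]
}}

```text
time: 27.9
ee_pos: [404.3, -321.4, 227.8]
eef_rot: [-0.001, 0.951, 0.31, 0.001]
ft_force: [1.1, 4.4, -3.7]
width: 40.5
finger_force: 61.1
```

```bash
python3 -c "
from h import *
s=st();print(s['wrist_torque'])"
```

```text
{'time': 27.9, 'ee_pos': [404.3, -321.387, 227.837], 'eef_rot': [-0.001, 0.951, 0.31, 0.001], 'ft_force': [1.092, 4.402, -3.735], 'width': 40.516, 'finger_force': 61.138, 'qpos': [0.209, 0.488, 0.55, 1.964, -0.356, 0.786, 0.023]}
[ 1.1156188  -0.17753612  0.03982416]
```

{"name": "carry_out", "arguments": {
  "targets": [
    [[0,0,0],[0,0,-0.12],-1],
    [[0,0,0],[0,0,-0.24],-1],
    [[0,0,0],[0,0,-0.36],-1],
    [[0,0,0],[0,0,-0.48],-1],
    [[0,0,0],[0,0,-0.6],-1],
    [[0,0,0],[0,0,-0.72],-1],
    [[0,0,0],[0,0,-0.84],-1],
    [[0,0,0],[0,0,-0.96],-1],
    [[0,0,0],[0,0,-1.08],-1],
    [[0,0,0],[0,0,-1.2],-1]
  ]
}}

```text
time: 28.73
ee_pos: [404.1, -322.4, 227.9]
eef_rot: [-0.0, 0.96, -0.281, 0.0]
ft_force: [-1.2, -0.4, -6.5]
width: 40.6
finger_force: 61.2
```

{"name": "carry_out", "arguments": {
  "targets": [
    [[0,0,0],[0,0,-0.12],-1],
    [[0,0,0],[0,0,-0.24],-1],
    [[0,0,0],[0,0,-0.36],-1],
    [[0,0,0],[0,0,-0.48],-1],
    [[0,0,0],[0,0,-0.6],-1],
    [[0,0,0],[0,0,-0.72],-1],
    [[0,0,0],[0,0,-0.84],-1],
    [[0,0,0],[0,0,-0.96],-1],
    [[0,0,0],[0,0,-1.05],-1]
  ]
}}

```text
time: 29.48
ee_pos: [403.3, -322.9, 227.9]
eef_rot: [-0.001, -0.689, 0.725, -0.0]
ft_force: [-5.4, -1.3, -3.3]
width: 40.4
finger_force: 61.3
```

```bash
python3 -c "
from h import *
s=st();print(s['wrist_torque'])"
```

```text
{'time': 29.483, 'ee_pos': [403.272, -322.915, 227.912], 'eef_rot': [-0.001, -0.689, 0.725, -0.0], 'ft_force': [-5.417, -1.316, -3.344], 'width': 40.435, 'finger_force': 61.298, 'qpos': [-0.104, 0.753, 1.21, 1.973, -0.837, 1.037, -1.689]}
[-0.27336432  1.09027898  0.12016874]
```

{"name": "carry_out", "arguments": {
  "targets": [
    [[0,0,0],[0,0,0],0.6],
    [[0,0,0.01],[0,0,0],0.6],
    [[0,0,0.03],[0,0,0.12],0.6],
    [[0,0,0.03],[0,0,0.24],0.6],
    [[0,0,0.03],[0,0,0.36],0.6],
    [[0,0,0.03],[0,0,0.48],0.6],
    [[0,0,0.03],[0,0,0.6],0.6],
    [[0,0,0.03],[0,0,0.72],0.6],
    [[0,0,0.03],[0,0,0.84],0.6],
    [[0,0,0.03],[0,0,0.96],0.6],
    [[0,0,0.03],[0,0,1.08],0.6],
    [[0,0,0.03],[0,0,1.2],0.6]
  ]
}}

```text
time: 30.48
ee_pos: [404.4, -323.4, 259.3]
eef_rot: [0.0, 0.98, -0.201, 0.002]
ft_force: [-0.3, 0.1, 0.0]
width: 68.5
finger_force: 0.0
```

{"name": "carry_out", "arguments": {
  "targets": [
    [[0,0,0],[0,0,0.12],0.6],
    [[0,0,0],[0,0,0.24],0.6],
    [[0,0,0],[0,0,0.36],0.6],
    [[0,0,0],[0,0,0.48],0.6],
    [[0,0,0],[0,0,0.6],0.6],
    [[0,0,0],[0,0,0.72],0.6],
    [[0,0,0],[0,0,0.84],0.6],
    [[0,0,0],[0,0,0.96],0.6],
    [[0,0,0],[0,0,1.08],0.6],
    [[0,0,0],[0,0,1.2],0.6],
    [[0,0,0],[0,0,1.3],0.6],
    [[0,0,0],[0,0,1.3],0.6]
  ]
}}

```text
time: 31.48
ee_pos: [404.2, -323.6, 259.3]
eef_rot: [0.001, 0.902, 0.432, 0.001]
ft_force: [-0.7, -0.5, -0.2]
width: 68.6
finger_force: 0.0
```

{"name": "carry_out", "arguments": {
  "targets": [
    [[0,0,-0.015],[0,0,0],0.6],
    [[0,0,-0.03],[0,0,0],0.5],
    [[0,0,-0.03],[0,0,0],0.2],
    [[0,0,-0.03],[0,0,0],-1],
    [[0,0,-0.03],[0,0,0],-1],
    [[0,0,-0.03],[0,0,0],-1]
  ]
}}

```text
time: 31.98
ee_pos: [403.2, -322.5, 228.5]
eef_rot: [-0.001, 0.903, 0.429, -0.0]
ft_force: [-5.5, 2.9, 2.0]
width: 40.4
finger_force: 60.5
```

```bash
python3 -c "
from h import *
s=st();print(s['wrist_torque'])"
```

```text
{'time': 31.983, 'ee_pos': [403.195, -322.456, 228.526], 'eef_rot': [-0.001, 0.903, 0.429, -0.0], 'ft_force': [-5.537, 2.92, 1.975], 'width': 40.443, 'finger_force': 60.458, 'qpos': [0.249, 0.475, 0.49, 1.963, -0.311, 0.779, 0.234]}
[ 0.74602354  0.88127295 -0.0034601 ]
```

{"name": "carry_out", "arguments": {
  "targets": [
    [[0,0,0],[0,0,-0.12],-1],
    [[0,0,0],[0,0,-0.24],-1],
    [[0,0,0],[0,0,-0.36],-1],
    [[0,0,0],[0,0,-0.48],-1],
    [[0,0,0],[0,0,-0.6],-1],
    [[0,0,0],[0,0,-0.72],-1],
    [[0,0,0],[0,0,-0.84],-1],
    [[0,0,0],[0,0,-0.96],-1],
    [[0,0,0],[0,0,-1.08],-1],
    [[0,0,0],[0,0,-1.2],-1]
  ]
}}

```text
time: 32.82
ee_pos: [403.0, -321.9, 228.5]
eef_rot: [-0.001, 0.987, -0.158, -0.0]
ft_force: [-6.2, 5.3, 4.7]
width: 40.1
finger_force: 60.5
```

{"name": "carry_out", "arguments": {
  "targets": [
    [[0,0,0],[0,0,-0.12],-1],
    [[0,0,0],[0,0,-0.24],-1],
    [[0,0,0],[0,0,-0.36],-1],
    [[0,0,0],[0,0,-0.48],-1],
    [[0,0,0],[0,0,-0.6],-1],
    [[0,0,0],[0,0,-0.72],-1],
    [[0,0,0],[0,0,-0.84],-1],
    [[0,0,0],[0,0,-0.96],-1]
  ]
}}

```text
time: 33.48
ee_pos: [403.3, -321.6, 228.5]
eef_rot: [-0.001, 0.803, -0.596, -0.001]
ft_force: [-6.0, 6.4, 5.7]
width: 40.3
finger_force: 60.7
```

{"name": "carry_out", "arguments": {
  "targets": [
    [[0,0,0],[0,0,0],-0.5],
    [[0,0,0],[0,0,0],0.6],
    [[0,0,0.0],[0,0,0],0.6],
    [[0,0,0.03],[0,0,0],0.6],
    [[0,0,0.07],[0,0,0],0.6],
    [[0,0,0.11],[0,0,0],0.6],
    [[0.06,0.02,0.15],[0,0,0],0.6],
    [[0.2,0.1,0.2],[0,0,0],0.6],
    [[0.2,0.1,0.2],[0,0,0],0.6],
    [[0.2,0.1,0.2],[0,0,0],0.6],
    [[0.2,0.1,0.2],[0,0,0],0.6]
  ]
}}

```text
time: 34.4
ee_pos: [577.5, -236.5, 417.9]
eef_rot: [-0.0, 0.805, -0.593, 0.001]
ft_force: [0.6, -1.5, 0.7]
width: 68.3
finger_force: 0.0
```

```bash
python3 m8.py; python3 - <<'E'
from h import *
for c in ['side','top']:
    im,d=vision.read_camera(c);P=cloud(c,d);C=np.array([403.5,-324]); r=np.hypot(*(P[:,:2]-C).T)
    q=P[(r<57)&(r>25)&(abs(P[:,2]-60)<5)]
    A=np.c_[q[:,:2]-C,np.ones(len(q))]
    if len(q)>9: print(c,'plate',len(q),np.round(np.linalg.lstsq(A,q[:,2],rcond=None)[0],4),cv2.minEnclosingCircle(P[(r<66)&(abs(P[:,2]-60)<4)][:,:2].astype(np.float32)))
E
```

```text
{'time': 34.4, 'ee_pos': [577.473, -236.468, 417.86], 'eef_rot': [-0.0, 0.805, -0.593, 0.001], 'ft_force': [0.598, -1.5, 0.724], 'width': 68.261, 'finger_force': 0.0, 'qpos': [-0.295, 0.706, 1.275, 1.414, -0.673, 1.501, -1.892]}
side knob 399 ((404.2155456542969, -324.06744384765625), 22.76133155822754)
top knob 331 ((403.2642517089844, -323.878662109375), 22.0228214263916)
side plate 1496 [-5.00000e-04  8.00000e-04  5.84972e+01] ((403.9487609863281, -323.8283386230469), 60.380699157714844)
top plate 1102 [3.00000e-04 9.00000e-04 6.05208e+01] ((403.678955078125, -323.0694885253906), 59.3618049621582)
```

View pics/c8.png

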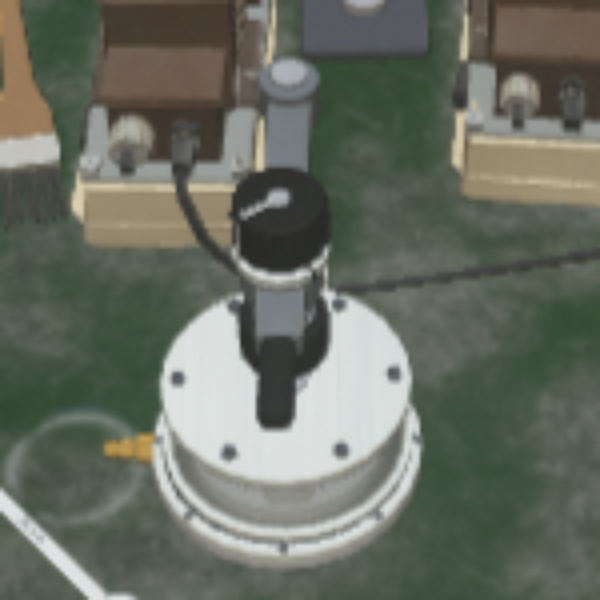

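```bash
python3 - <<'E'
from h import *
a=cv2.imread('pics/side_8.png')[278:330,260:300]; b=cv2.imread('pics/side0.png')[278:330,270:310]
cv2.imwrite('pics/c9.png',np.hstack([cv2.resize(x,(400,520),interpolation=cv2.INTER_CUBIC) for x in (a,b)]))
E
```

```text
(no output)
```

View pics/c9.png

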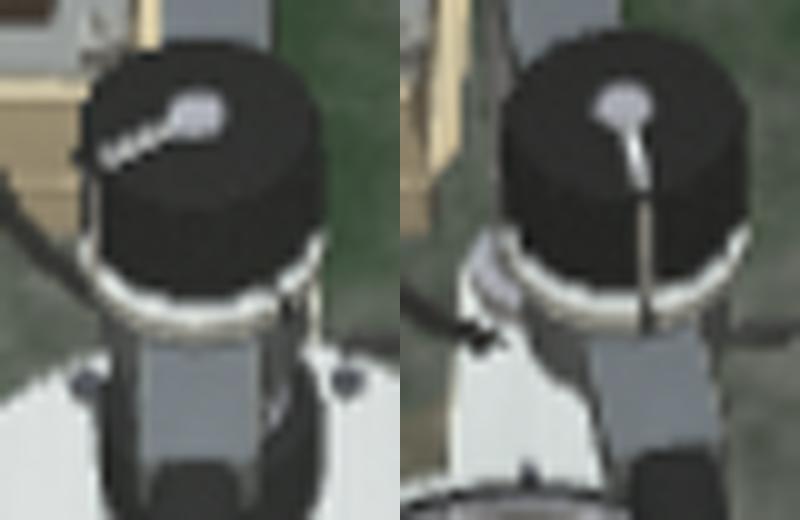

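The black collar line, at (288,300) in the left crop, has parted from the white knob line by well over one click. The bell is flat and centred, the bridge is home and the arm is clear, so I hand the job in.

```bash
python3 -c "
from workcell import ctrl
print(ctrl.job_done())"
```

```text
the job is handed in; nothing more can be done
None
```

I handed the job in with all three plugs that were there in the dish, the bell flat and centred over them, the bridge home, the clutch slipped more than one click and the arm clear; no verdict came back, and I couldn't read the foot force directly.

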